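Dock the spare clipper blade under its hold-down spring

TASK

Put the spare clipper blade away in its dock: with the fingertips on the ribbed thumb pad, press the blade carrier down hard onto the sprung bed and, keeping it pressed, slide it forward under the steel gate and the leaf spring until it is fully home against the end stop, then let it pop up and move clear. Do not lift the carrier out of its channel, and leave the things around the dock where they are.

Things in the scene. Friction and masses are not known exactly. Their poses are not given: they have to be found in the camera images.
- dock: Fixed low blade dock, 236 x 84 mm, black base, grey walls; place and yaw vary. Origin: on the bench, channel centre line, under the gate's entry face. x: sliding direction (forward, roughly to the robot's left); z up. The channel, 44 mm between walls with tops 28 mm above the bench, runs from a rear wall (28 mm high) at x = -150 mm to the end stop at +69 mm.
- gate (a point): Middle of the lower entry edge of the gate, a steel crossbar over the channel, dock x = 0 to +8 mm; underside 31.5 mm, top 52 mm above the bench; its posts stand outside the channel, 78 mm overall. The leaf spring slants from it forward and down into the channel.
- stop (a point): Centre line of the end stop's face, dock x = +69 mm, at the height of the raised bed (22 mm); the stop's top is 42 mm above the bench. Fully home, the nose front touches this face: the carrier's origin is then at dock x = +13 mm and its rib 5 mm before the gate. Let go, the carrier rises again with the bed, its nose beyond gate and spring.
- carrier: Loose blade carrier, white plastic with a steel nose, 112 x 40 mm, about 120 g, lying in the channel on the sprung bed; starts with its origin at dock x = -93 to -68 mm. Origin: centre of its underside (22 mm above the bench with the bed up); x forward. Between rib and nose is a low waist, x = -18 to +34 mm, 6 mm high.
- pad (a point): Centre of the thumb pad's top, 16 mm above the underside (38 mm above the bench, bed up). The pad spans carrier x = -56 to -24 mm, 40 mm wide. Before it a cross rib, x = -24 to -18 mm, rises 6 mm above the pad: fingertips pressed on the pad push forward against it.
- nose (a point): Top front edge of the steel nose: carrier x = +56 mm, 14 mm above the underside (36 mm above the bench, bed up). The nose is 22 mm long. Unpressed it strikes the gate; the carrier must be pressed down at least 5 mm, better 7 to 8, to pass.
- bed (a joint): Travel of the sprung aluminium bed under the carrier, m: 0 up (bed top 22 mm above the bench), 0.009 fully down. It moves straight down without tilting; pressing by hand takes about 6 N to start and 14 N to go fully down. It is slick, friction about 0.25.
- leaf (a joint): Angle of the leaf spring, rad: 0 hanging free (tip 23.5 mm above the bench, at dock x = +36 mm), growing as the tip is lifted; about 0.15 when it rests on the waist of the docked carrier, 0.1 to 0.35 while the nose passes under it. It presses down with 2.5 to 5 N.
- clipper: Silver hair clipper lying on the bench, 160 x 46 x 40 mm, a bystander. Origin: underside below the body.
- guards: Set of four orange guard combs on a black tray, 150 x 50 x 39 mm, a bystander. Origin: centre of the underside.
- pick: Steel pick comb lying flat, 175 x 50 x 6 mm, a bystander. Origin: underside, where the handle meets the comb.
- mug: Green ceramic mug, 80 mm across, 85 mm high, handle at its +y, a bystander. Origin: centre of the underside.
Not all that is in view belongs to the job. Several things have the shape of the carrier; the one meant has the colours described above.

How it is judged:
By the outcome, as a careful person would: the job done as asked, in the order asked, and still so for the second after the job is handed in, with the robot touching nothing.
It also fails if it takes over 37 s, if anything falls off the work surface, if the arm or the gripper's body presses on something with over 40 N, if the wrist force passes 120 N, or if a joint passes its speed limit or range.

ROBOT

A 7-joint arm with a two-finger parallel gripper is mounted at the origin on the work surface. World frame = base frame: x ahead of the robot, y to its left, z up, the work surface at z = 0. Lengths are in m, angles in degrees, forces in N, time in s.
With the tool pointing down it reaches from about 0.4 to 0.85 m from the base axis. Payload 4.4 kg.
Tool frame: the origin (TCP) lies at the very end of the fingers, on their centre line; the grasp point (between the pads) lies manip.grip_point_offset behind it (manip.grip_point_offset is the distance from the TCP to the grasp point, in m); z points along the fingers, y is the direction in which the jaws open and shut (so a half turn about z gives the same grasp; the last joint's range is limited). The gripper opens to 94 mm and grips with 3 to 60 N. Pads are 16 mm wide; open, the fingers measure 119 mm over their backs; the gripper's body (75 mm by 177 mm) begins 78 mm behind the grasp point.
Start: joints at [63.151, 36.005, 2.206, 86.941, -1.547, 57.084, -1.146], TCP at [0.255, -0.598, 0.205] pointing down, gripper open.
Joint ranges: [-175.42, 175.42], [-21.48, 121.26], [-71.46, 75.88], [10.55, 141.38], [-63.04, 243.04], [13.31, 113.54], [-168.57, 168.57]. Speed limits (degrees/s): [147.25, 147.25, 180, 180, 180, 180, 180].

INTERFACE

Orientations are given as a 3x3 rotation matrix whose columns are the frame's x, y, z axes.
In Python, from plant import manip gives the robot as it stands.
- The arm moves only by the tool servo_tool, never from a script. Its argument "rows" is a list of rows, each a list of 7 numbers: the turn, a rotation vector about the tool's x, y, z in degrees, then the shift along the tool's x, y, z in m, then the opening, from -1 (shut) to 1 (fully open). In form: [[rx, ry, rz, x, y, z, fingers], ...]. A call has 1 to 20 rows; each row shifts and turns the commanded pose from where the row before left it, along the tool's axes as they then stand; what a row does not reach is not made up. A row lasts 1/12 s, in which the tool goes at most 41.7 mm and 7.16 degrees, less where a joint would pass 70% of its speed; a pose out of reach is approached as far as the arm can. A call is refused whole if a number of a shift passes 0.0417 or a number of a turn 7.16, either way. A call with a gripper value outside its range is refused whole. The fingers move at their own pace and stop on an object; the grip force is fixed at half the most. Time passes only in rows, so rows that do not move let the fingers close. It gives the time, the measured TCP pose, the force and the opening at its end, in the units of the state.
- manip.get_state(): the state, without advancing time (a new reading comes with each control period).
- manip.snapshot(name): name is "scene" or "top" or "wrist"; returns a dict with "frame" (400x640x3 uint8, red, green, blue), "range_z" (400x640 float32, m along the optical axis (not along the pixel's ray), 0 where there is no reading), "vfov" (degrees; the focal length in pixels is half the picture's height over the tangent of half this angle, whatever the lens; pixels are square), "cx", "cy" (the principal point, pixels), "R" (3x3) and "t" (3): a world point X has camera coordinates R X + t. Camera axes: x right, y down, z forward; pixel columns grow to the right and rows downward; lengths in m; the calibration is good to about 2 mm. A picture is of the moment at which its call begins.
- manip.job_done(): hands the job in, once; it reports no verdict.
The state is a dict: "time": time; "joints": joint angles; "joint_vel": joint speeds; "joint_efforts": joint torques, N m; "ee_pos": TCP position; "tcp_rot": TCP orientation; "wrist_force": force on the tool from outside, world axes, zero at the start; "ft_torque": the same for the moment, N m; "gripper_width": finger opening in m.
Only numpy, scipy, OpenCV 4.12 (cv2) and the standard library are available. Lean on these libraries where they do the work, as an engineer would, in place of code of your own. Each camera call takes 0.05 s, during which the arm holds its last target.

## Working session

There is one attempt and no reset: what is moved stays moved. The work goes in short steps, Python scripts to look and compute and a tool call to move; the robot and the scene stay as the last step left them, time stands still between calls to the robot, and variables do not carry over. Pictures are saved under pics/ and viewed, and the job is handed in when it is done.

Besides the shell and the picture viewer there is one more tool, called after "Emit:" as name(argument=value, ...), one argument or row to a line, values as JSON. servo_tool: Moves the arm, as the interface text tells. Its arguments: {"type":"object","properties":{"rows":{"type":"array","items":{"type":"array","items":{"type":"number"}}}},"required":["rows"]}

```bash
mkdir -p pics; ls; python3 - <<'E'
from plant import manip
import cv2,numpy as np
s=manip.get_state();print({k:np.round(v,4).tolist() for k,v in s.items()},manip.grip_point_offset)
for n in ("scene","top","wrist"):
    d=manip.snapshot(n);cv2.imwrite(f"pics/{n}0.png",d["frame"][:,:,::-1]);np.savez(f"{n}0.npz",**d)
    print(n,d["vfov"],d["cx"],d["cy"],np.round(d["R"],3).tolist(),np.round(d["t"],3))
E
```

```text
pics
{'time': 0.0, 'joints': [63.1514, 36.0559, 2.2044, 86.9939, -1.5457, 57.0826, -1.1467], 'joint_vel': [0.0498, 0.061, -0.0378, 0.0357, -0.0721, 0.0251, 0.043], 'joint_efforts': [-0.0006, -54.9725, 1.1434, -18.6631, -0.0522, 0.0236, 0.0002], 'ee_pos': [0.2545, -0.5974, 0.2046], 'tcp_rot': [[0.92, 0.392, -0.0008], [0.392, -0.92, 0.0016], [-0.0001, -0.0018, -1.0]], 'wrist_force': [-0.1306, -0.2501, 0.1708], 'ft_torque': [0.0497, 0.0294, -0.0307], 'gripper_width': 0.0939} 0.0188
scene 56.41001732141225 316.47032355482116 198.2876783787735 [[-0.834, 0.552, 0.001], [0.346, 0.524, -0.778], [-0.43, -0.649, -0.628]] [ 0.474 -0.141  1.151]
top 42.819275159293255 316.7748613669563 192.10075265210932 [[0.011, -1.0, -0.006], [-0.991, -0.01, -0.133], [0.133, 0.007, -0.991]] [-0.01   0.574  1.486]
wrist 65.78343997495338 321.0764275677788 199.4577927800408 [[0.392, -0.92, -0.002], [-0.893, -0.381, 0.239], [-0.221, -0.092, -0.971]] [-0.648 -0.024  0.389]
```

View pics/top0.png

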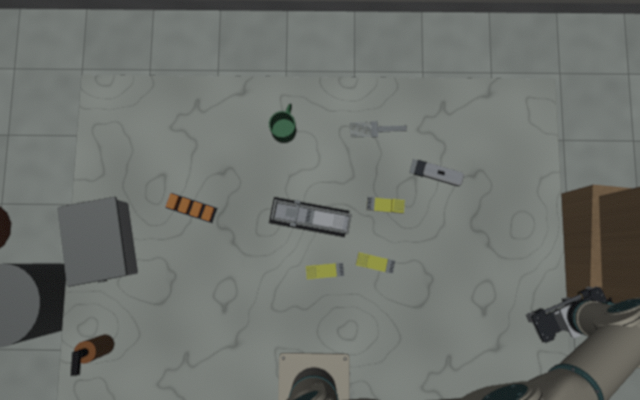

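View pics/scene0.png

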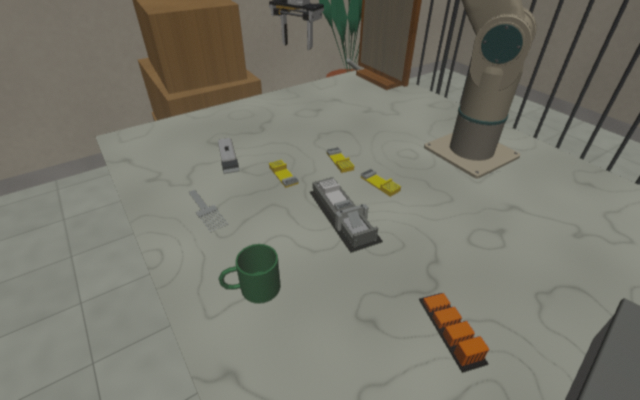

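```bash
cat > h.py <<'E'
import numpy as np,cv2
from plant import manip
def K(d):
    f=200/np.tan(np.radians(d["vfov"])/2);return f,d["cx"],d["cy"]
def ray(d,px,z):
    f,cx,cy=K(d);px=np.atleast_2d(px).astype(float)
    v=np.c_[(px[:,0]-cx)/f,(px[:,1]-cy)/f,np.ones(len(px))]@d["R"]
    c=-d["R"].T@d["t"];return c+v*((z-c[2])/v[:,2])[:,None]
def cloud(d):
    f,cx,cy=K(d);v,u=np.mgrid[:400,:640];Z=d["range_z"]
    P=np.stack([(u-cx)/f*Z,(v-cy)/f*Z,Z],-1);return (P-d["t"])@d["R"]
def proj(d,X):
    f,cx,cy=K(d);p=np.atleast_2d(X)@d["R"].T+d["t"];return np.c_[f*p[:,0]/p[:,2]+cx,f*p[:,1]/p[:,2]+cy]
E
python3 - <<'E'
from h import *
d=dict(np.load("top0.npz"));im=d["frame"][:,:,::-1]
cv2.imwrite("pics/topz.png",cv2.resize(im[180:285,255:415],None,fx=5,fy=5,interpolation=cv2.INTER_CUBIC))
s=dict(np.load("scene0.npz"));im2=s["frame"][:,:,::-1]
cv2.imwrite("pics/scenez.png",cv2.resize(im2[140:260,260:420],None,fx=5,fy=5,interpolation=cv2.INTER_CUBIC))
m=(im.max(2)<60).astype(np.uint8);m[:190]=0;m[245:]=0;m[:,:260]=0;m[:,360:]=0
hull=cv2.convexHull(np.argwhere(m)[:,::-1].astype(np.int32));b=cv2.boxPoints(cv2.minAreaRect(hull))
print(b,ray(d,b,0.0).round(4))
P=cloud(d);print(P[205:230:3,300:345:5,2].round(3))
E
```

```text
[[269.36603 222.38112]
 [274.17737 196.72075]
 [348.38116 210.63396]
 [343.56982 236.29433]] [[ 0.4844  0.1396  0.    ]
 [ 0.5632  0.1267  0.    ]
 [ 0.5228 -0.1006  0.    ]
 [ 0.4446 -0.0862  0.    ]]
[[ 0.023  0.001  0.003  0.008  0.006 -0.    -0.003 -0.002  0.005]
 [ 0.022  0.024  0.024  0.032  0.01   0.005  0.01   0.004 -0.002]
 [ 0.015  0.021  0.029  0.029  0.021  0.031  0.026  0.009  0.007]
 [ 0.019  0.023  0.035  0.024  0.026  0.024  0.032  0.022  0.022]
 [ 0.018  0.016  0.035  0.024  0.021  0.032  0.03   0.037  0.041]
 [ 0.016  0.039  0.032  0.032  0.03   0.024  0.025  0.033  0.035]
 [ 0.031  0.016  0.035  0.035  0.025  0.034  0.045  0.037  0.043]
 [ 0.006  0.021  0.029  0.017  0.03   0.03   0.045  0.043  0.038]
 [ 0.011  0.001  0.003  0.005  0.003  0.022  0.026  0.022  0.034]]
```

View pics/topz.png

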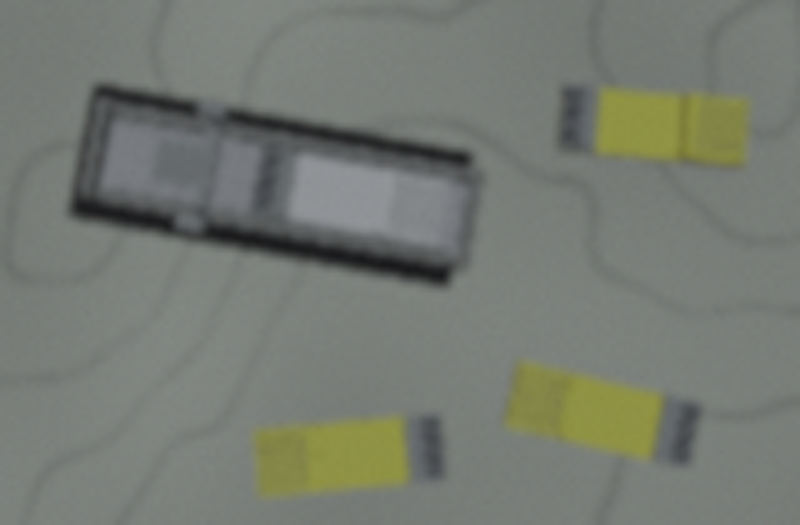

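View pics/scenez.png

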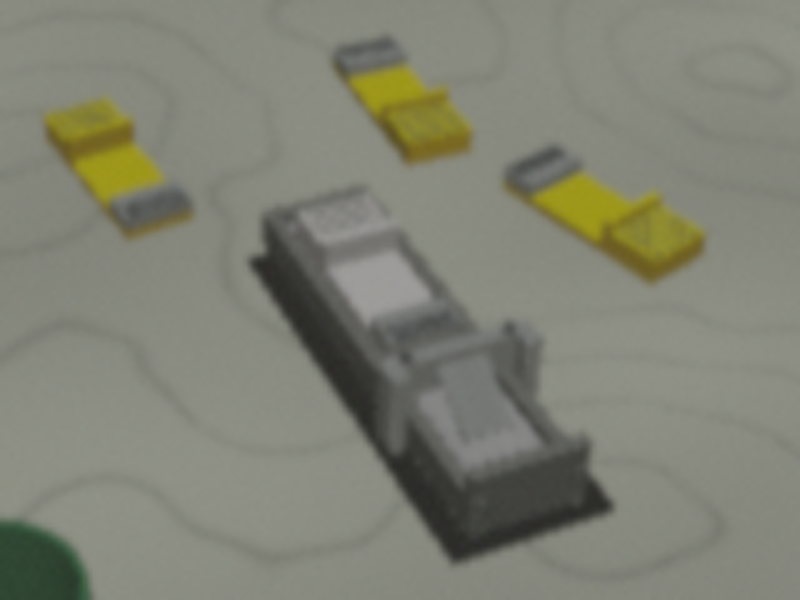

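```bash
python3 - <<'E'
from h import *
d=dict(np.load("top0.npz"));w=dict(np.load("wrist0.npz"))
print("gate mid",ray(d,[[297,201],[292.6,224.4],[294.8,212.7]],0.052))
# white pad rear edge/ front
z=lambda a:np.array(a)/5+[255,180]
print("pad ctr",ray(d,z([432,222]),.038)," pad/waist edge",ray(d,z([390,208]),.04),"nose front",ray(d,z([254,178]),.036))
s=manip.get_state();c=-w["R"].T@w["t"];print("cam in tool",s["tcp_rot"].T@(c-s["ee_pos"]),"optical axis in tool",s["tcp_rot"].T@w["R"][2])
E
```

```text
gate mid [[0.54469837 0.05420151 0.052     ]
 [0.47536938 0.06599729 0.052     ]
 [0.50992846 0.06011733 0.052     ]]
pad ctr [[ 0.47791242 -0.07791238  0.038     ]]  pad/waist edge [[ 0.48579975 -0.05291352  0.04      ]] nose front [[0.5031061  0.02802901 0.036     ]]
cam in tool [ 0.06986982 -0.00066548 -0.17751509] optical axis in tool [-2.39237864e-01 -5.46245459e-04  9.70960836e-01]
```

View pics/wrist0.png

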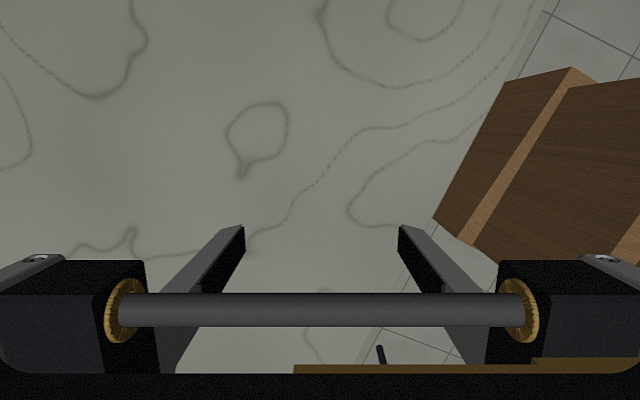

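Emit:
servo_tool(
  rows=[
    [0,0,0,0.012,-0.012,0,-1],
    [0,0,0,0.0254,-0.025,0,-1],
    [0,0,0,0.0254,-0.025,0,-1],
    [0,0,0,0.0254,-0.025,0,-1],
    [0,0,0,0.0254,-0.025,0,-1],
    [0,0,0,0.0254,-0.025,0,-1],
    [0,0,0,0.0254,-0.025,0,-1],
    [0,0,0,0.0254,-0.025,0,-1],
    [0,0,0,0.0254,-0.025,0,-1],
    [0,0,0,0.0254,-0.025,0,-1],
    [0,0,0,0.0254,-0.025,0,-1],
    [0,0,0,0.0254,-0.025,0,-1],
    [0,0,0,0.0254,-0.025,0,-1],
    [0,0,0,0.0254,-0.025,0,-1],
    [0,0,0,0.0254,-0.025,0,-1],
    [0,0,0,0.0254,-0.025,0,-1],
    [0,0,0,0.0254,-0.025,0,-1],
    [0,0,0,0.014,-0.012,0,-1],
  ],
)

```text
time: 1.65
ee_pos: [0.4876, -0.0335, 0.2055]
tcp_rot: [[0.918, 0.397, 0.001], [0.397, -0.918, 0.002], [0.002, -0.002, -1.0]]
wrist_force: [0.2, 0.1, 0.7]
gripper_width: 0.0001
```

Emit:
servo_tool(
  rows=[
    [0,0,-7.1,0,0,0,-1],
    [0,0,-7.1,0,0,0.005,-1],
    [0,0,-7.1,0,0,0.005,-1],
    [0,0,-7.1,0,0,0.005,-1],
    [0,0,-7.1,0,0,0.005,-1],
    [0,0,-7.1,0,0,0.005,-1],
    [0,0,-7.1,0,0,0.005,-1],
    [0,0,-7.1,0,0,0.005,-1],
    [0,0,0,0,0,0,-1],
    [0,0,0,0,0,0,-1],
  ],
)

```text
time: 2.48
ee_pos: [0.4861, -0.0386, 0.1702]
tcp_rot: [[0.179, 0.984, -0.001], [0.984, -0.179, 0.0], [0.0, -0.001, -1.0]]
wrist_force: [0.1, -0.9, 0.7]
gripper_width: 0.0008
```

```bash
python3 - <<'E'
from h import *
d=manip.snapshot("wrist");cv2.imwrite("pics/wrist1.png",d["frame"][:,:,::-1]);np.savez("wrist1.npz",**d)
s=manip.get_state();print(s["time"],s["ee_pos"],s["tcp_rot"].round(4).tolist(),s["wrist_force"].round(2),s["gripper_width"],s["joints"].round(1))
E
```

```text
2.5333 [ 0.48640419 -0.0385732   0.17051909] [[0.1794, 0.9838, -0.0001], [0.9838, -0.1794, 0.0001], [0.0001, -0.0001, -1.0]] [-1.1   0.11 -0.46] 0.000594996165330841 [ 13.   26.4 -16.5 114.2  11.1  40.9 -20.6]
```

View pics/wrist1.png

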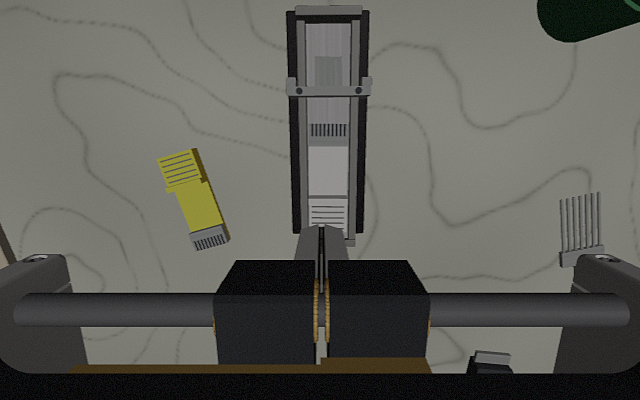

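```bash
python3 - <<'E'
from h import *
d=dict(np.load("wrist1.npz"))
im=d["frame"][0:250,275:385,::-1];z=cv2.resize(im,None,fx=5,fy=5,interpolation=cv2.INTER_CUBIC)
cv2.imwrite("pics/w1a.png",z[0:600]);cv2.imwrite("pics/w1b.png",z[600:1250][:600])
E
```

```text
(no output)
```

View pics/w1a.png

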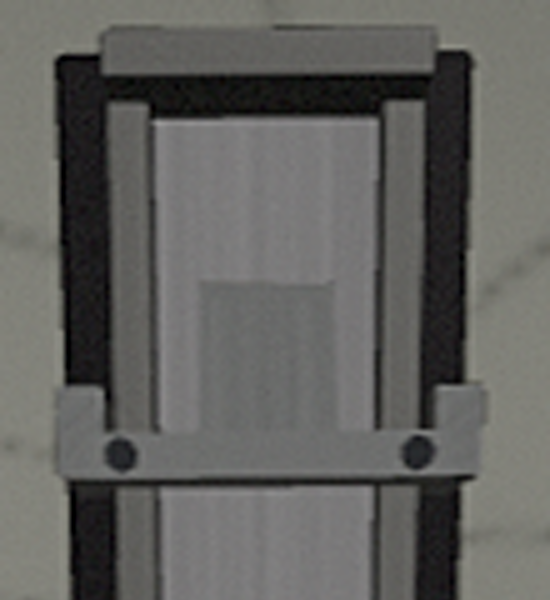

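View pics/w1b.png

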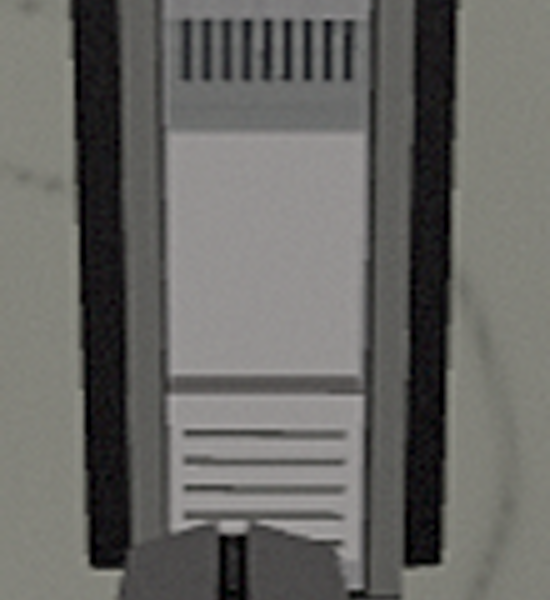

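```bash
python3 - <<'E'
from h import *
d=dict(np.load("wrist1.npz"));q=lambda x,y:[275+x/5,y/5]
def r(n,x,y,z): p=ray(d,q(x,y),z)[0];print(n,p.round(4));return p
g=r("gate",267.5,473,.052);gl=r("gl",57,473,.052);gr=r("gr",478,473,.052);print(np.linalg.norm(gl-gr))
st=r("stop",269,75,.042)
# walls inner edge left/right top z=.028
L=[r("wl",152,110,.028),r("wl",167,1150,.028)];R=[r("wr",383,110,.028),r("wr",368,1150,.028)]
# base outer edges z guess 0.006
B=[r("bl",57,62,.006),r("bl",90,1160,.006),r("br",470,55,.006),r("br",440,1160,.006)]
rf=r("ribfront top",266,992,.044);rb=r("rib bottom",266,975,.028);nf=r("nose front",267,617,.036);nr=r("nose rear",267,730,.036)
u=B[1]-B[0];v=B[3]-B[2];print("yaws",[np.degrees(np.arctan2(-w[1],-w[0])) for w in (u,v,L[1]-L[0],R[1]-R[0])])
y=np.degrees(np.arctan2(*(st-g)[[1,0]]));print("yaw gate-stop",y)
a=np.radians(80.0);ex=np.array([np.cos(a),np.sin(a),0]);ey=np.array([-ex[1],ex[0],0])
for n,p in dict(stop=st,rf=rf,rb=rb,nf=nf,nr=nr,L0=L[0],L1=L[1],R0=R[0],R1=R[1],B0=B[0],B1=B[1],B2=B[2],B3=B[3]).items(): print(n,((p-g)@ex*1e3).round(1),((p-g)@ey*1e3).round(1))
E
```

```text
gate [0.5101 0.0541 0.052 ]
gl [0.4724 0.061  0.052 ]
gr [0.5477 0.0473 0.052 ]
0.0765753819993744
stop [0.5224 0.1211 0.042 ]
wl [0.5009 0.1234 0.028 ]
wl [ 0.465  -0.0784  0.028 ]
wr [0.5433 0.1157 0.028 ]
wr [ 0.5081 -0.0862  0.028 ]
bl [0.4841 0.1416 0.006 ]
bl [ 0.4444 -0.085   0.006 ]
br [0.5648 0.1282 0.006 ]
br [ 0.5249 -0.0996  0.006 ]
ribfront top [ 0.4927 -0.0434  0.044 ]
rib bottom [ 0.493  -0.0436  0.028 ]
nose front [0.5059 0.029  0.036 ]
nose rear [0.5021 0.0075 0.036 ]
yaws [np.float64(80.06467947777699), np.float64(80.05652352884046), np.float64(79.89900530272266), np.float64(80.10887620914252)]
yaw gate-stop 79.59671394597147
stop 68.1 -0.5
rf -99.1 0.1
rb -99.2 -0.2
nf -25.4 -0.3
nr -47.3 -0.3
L0 66.6 21.0
L1 -138.3 21.4
R0 66.4 -22.1
R1 -138.5 -22.5
B0 81.7 40.7
B1 -148.4 40.5
B2 82.4 -41.1
B3 -148.9 -41.3
```

Emit:
servo_tool(
  rows=[
    [0,0,-0.3,-0.007,0.0026,0.005,-1],
    [0,0,0,-0.007,0.0026,0.012,-1],
    [0,0,0,-0.0066,0.0025,0.018,-1],
    [0,0,0,0,0,0.02,-1],
    [0,0,0,0,0,0.02,-1],
    [0,0,0,0,0,0.02,-1],
    [0,0,0,0,0,0.016,-1],
    [0,0,0,0,0,0.008,-1],
    [0,0,0,0,0,0,-1],
    [0,0,0,0,0,0,-1],
  ],
)

```text
time: 3.37
ee_pos: [0.4906, -0.0602, 0.0515]
tcp_rot: [[0.171, 0.985, -0.0], [0.985, -0.171, -0.0], [-0.0, -0.0, -1.0]]
wrist_force: [-0.0, -0.5, 0.0]
gripper_width: 0.0006
```

```bash
python3 - <<'E'
from h import *
for n in("wrist","scene"):
    d=manip.snapshot(n);np.savez(n+"2.npz",**d);im=d["frame"][:,:,::-1]
    c=im[0:330,220:440] if n=="wrist" else im[130:260,260:420]
    cv2.imwrite(f"pics/{n}2.png",cv2.resize(c,None,fx=1.8 if n=="wrist" else 4.5,fy=1.8 if n=="wrist" else 4.5,interpolation=cv2.INTER_CUBIC))
s=manip.get_state();p=s["ee_pos"];print(s["time"],p,s["wrist_force"].round(2),s["tcp_rot"].round(3).tolist())
a=np.radians(80);print((p[:2]-[.5101,.0541])@[np.cos(a),np.sin(a)],(p[:2]-[.5101,.0541])@[-np.sin(a),np.cos(a)])
E
```

```text
3.4667 [ 0.49128215 -0.06016548  0.05233853] [ 0.03  0.9  -0.13] [[0.171, 0.985, 0.002], [0.985, -0.171, -0.0], [0.0, 0.002, -1.0]]
-0.11579721304454459 -0.0013100275024320886
```

View pics/wrist2.png

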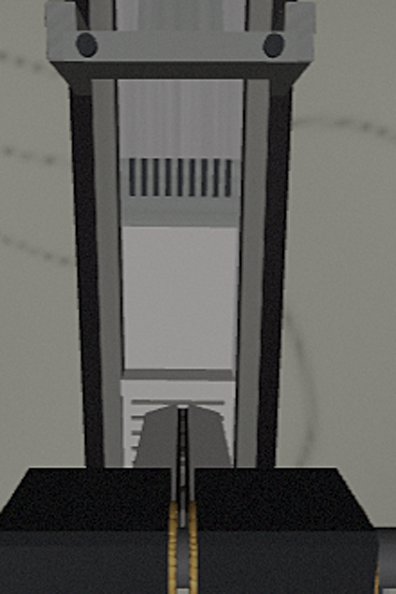

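View pics/scene2.png

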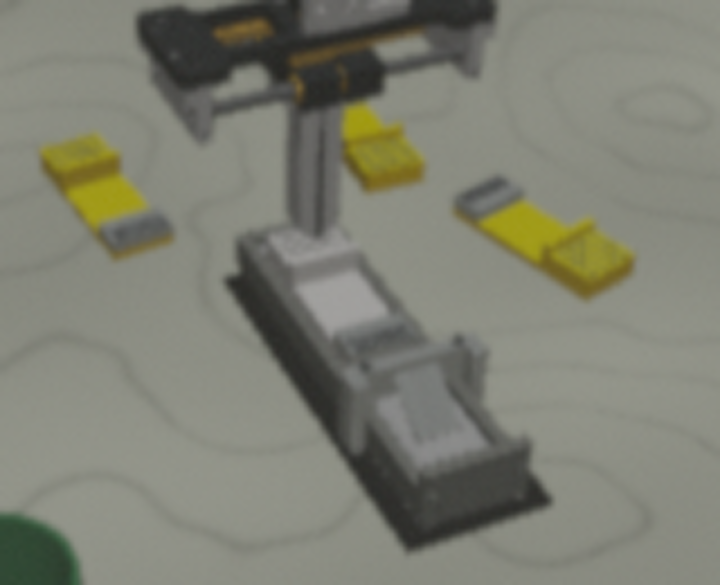

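Emit:
servo_tool(
  rows=[
    [0,0,0,0,0,0.006,-1],
    [0,0,0,0,0,0.004,-1],
    [0,0,0,0,0,0.003,-1],
    [0,0,0,0,0,0.003,-1],
    [0,0,0,0,0,0.002,-1],
    [0,0,0,0,0,0.002,-1],
    [0,0,0,0,0,0,-1],
    [0,0,0,0,0,0,-1],
  ],
)

```text
time: 4.13
ee_pos: [0.4906, -0.0602, 0.0322]
tcp_rot: [[0.171, 0.985, 0.001], [0.985, -0.171, -0.001], [-0.0, 0.001, -1.0]]
wrist_force: [-1.3, -0.7, 11.2]
gripper_width: 0.0003
```

Emit:
servo_tool(
  rows=[
    [0,0,0,0,0,0.001,-1],
    [0,0,0,0,0,0.001,-1],
    [0,0,0,0,0,0.0005,-1],
    [0,0,0,0,0,0,-1],
    [0,0,0,0,0,0,-1],
    [0,0,0,0,0,0,-1],
  ],
)

```text
time: 4.63
ee_pos: [0.4907, -0.0603, 0.03]
tcp_rot: [[0.171, 0.985, 0.001], [0.985, -0.171, -0.001], [-0.001, 0.001, -1.0]]
wrist_force: [-2.6, 0.2, 13.2]
gripper_width: 0.0005
```

```bash
python3 - <<'E'
from h import *
for n in("wrist",):
    d=manip.snapshot(n);np.savez(n+"3.npz",**d);im=d["frame"][:,:,::-1]
    cv2.imwrite(f"pics/{n}3.png",cv2.resize(im[0:330,220:440],None,fx=1.8,fy=1.8,interpolation=cv2.INTER_CUBIC))
s=manip.get_state();p=s["ee_pos"];print(s["time"],p,s["wrist_force"].round(2))
E
```

```text
4.6833 [ 0.49065504 -0.06025044  0.03000124] [-2.320e+00 -1.000e-02  1.374e+01]
```

View pics/wrist3.png

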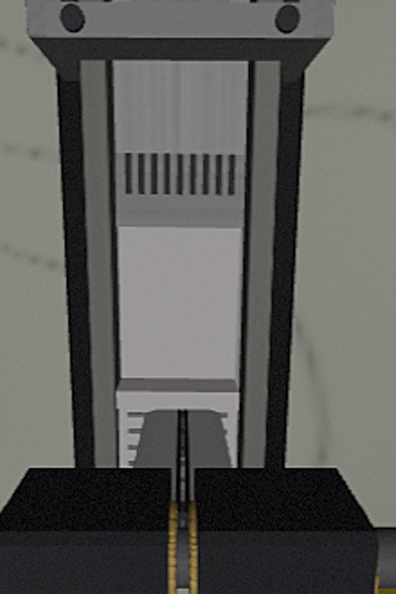

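Emit:
servo_tool(
  rows=[
    [0,0,0,0.001,0,0,-1],
    [0,0,0,0.002,0,0,-1],
    [0,0,0,0.002,0,0,-1],
    [0,0,0,0.002,0,0,-1],
    [0,0,0,0.002,0,0,-1],
    [0,0,0,0.002,0,0,-1],
    [0,0,0,0.002,0,0,-1],
    [0,0,0,0.002,0,0,-1],
    [0,0,0,0.002,0,0,-1],
    [0,0,0,0.001,0,0,-1],
    [0,0,0,0,0,0,-1],
  ],
)

```text
time: 5.6
ee_pos: [0.495, -0.0434, 0.0303]
tcp_rot: [[0.171, 0.985, 0.003], [0.985, -0.171, -0.002], [-0.001, 0.003, -1.0]]
wrist_force: [-1.1, -2.2, 13.4]
gripper_width: 0.0005
```

```bash
python3 - <<'E'
from h import *
for n in("wrist",):
    d=manip.snapshot(n);np.savez(n+"4.npz",**d);im=d["frame"][:,:,::-1]
    cv2.imwrite(f"pics/{n}4.png",cv2.resize(im[0:330,220:440],None,fx=1.8,fy=1.8,interpolation=cv2.INTER_CUBIC))
s=manip.get_state();p=s["ee_pos"];print(s["time"],p,s["wrist_force"].round(2))
a=np.radians(80);print((p[:2]-[.5101,.0541])@[np.cos(a),np.sin(a)],(p[:2]-[.5101,.0541])@[-np.sin(a),np.cos(a)])
E
```

```text
5.65 [ 0.49501011 -0.04343047  0.03025233] [-2.25 -3.51 14.29]
-0.0986690923352461 -0.002075348861630364
```

View pics/wrist4.png

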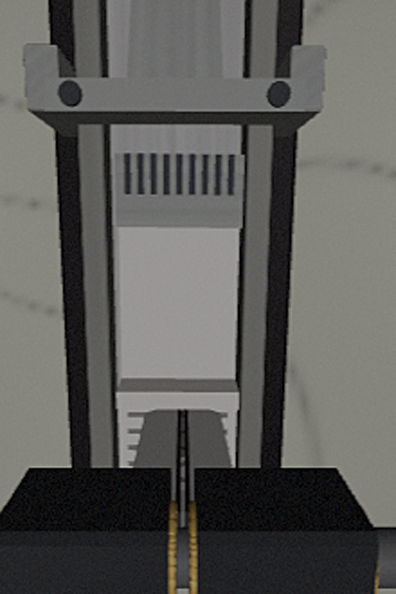

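Emit:
servo_tool(
  rows=[
    [0,0,0,0.001,-0.0005,0.0005,-1],
    [0,0,0,0.002,-0.0005,0,-1],
    [0,0,0,0.002,-0.0005,0,-1],
    [0,0,0,0.002,0,0,-1],
    [0,0,0,0.002,0,0,-1],
    [0,0,0,0.002,0,0,-1],
    [0,0,0,0.002,0,0,-1],
    [0,0,0,0.002,0,0,-1],
    [0,0,0,0.002,0,0,-1],
    [0,0,0,0.002,0,0,-1],
    [0,0,0,0.002,0,0,-1],
    [0,0,0,0.001,0,0,-1],
    [0,0,0,0,0,0,-1],
  ],
)

```text
time: 6.73
ee_pos: [0.4973, -0.0215, 0.0298]
tcp_rot: [[0.171, 0.985, 0.003], [0.985, -0.171, -0.002], [-0.001, 0.003, -1.0]]
wrist_force: [-0.4, -2.3, 14.1]
gripper_width: 0.0005
```

```bash
python3 - <<'E'
from h import *
for n in("wrist",):
    d=manip.snapshot(n);np.savez(n+"5.npz",**d);im=d["frame"][:,:,::-1]
    cv2.imwrite(f"pics/{n}5.png",cv2.resize(im[0:330,220:440],None,fx=1.8,fy=1.8,interpolation=cv2.INTER_CUBIC))
s=manip.get_state();p=s["ee_pos"];print(s["time"],p,s["wrist_force"].round(2))
a=np.radians(80);print((p[:2]-[.5101,.0541])@[np.cos(a),np.sin(a)],(p[:2]-[.5101,.0541])@[-np.sin(a),np.cos(a)])
E
```

```text
6.7833 [ 0.49733836 -0.02145945  0.02981228] [-0.66 -2.71 13.61]
-0.07662756787984608 -0.0005529965430565813
```

View pics/wrist5.png

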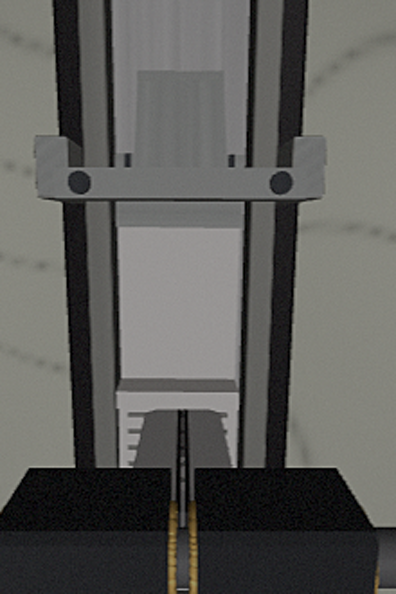

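Emit:
servo_tool(
  rows=[
    [0,0,0,0.001,0,0.0003,-1],
    [0,0,0,0.002,0,0,-1],
    [0,0,0,0.0025,0,0,-1],
    [0,0,0,0.0025,0,0,-1],
    [0,0,0,0.0025,0,0,-1],
    [0,0,0,0.0025,0,0,-1],
    [0,0,0,0.0025,0,0,-1],
    [0,0,0,0.0025,0,0,-1],
    [0,0,0,0.0025,0,0,-1],
    [0,0,0,0.0025,0,0,-1],
    [0,0,0,0.0025,0,0,-1],
    [0,0,0,0.0025,0,0,-1],
    [0,0,0,0.0025,0,0,-1],
    [0,0,0,0.0025,0,0,-1],
    [0,0,0,0.0025,0,0,-1],
    [0,0,0,0.0025,0,0,-1],
    [0,0,0,0.002,0,0,-1],
    [0,0,0,0,0,0,-1],
  ],
)

```text
time: 8.28
ee_pos: [0.5036, 0.0177, 0.0293]
tcp_rot: [[0.172, 0.985, 0.002], [0.985, -0.172, -0.002], [-0.001, 0.002, -1.0]]
wrist_force: [-0.3, -2.6, 12.6]
gripper_width: 0.0004
```

```bash
python3 - <<'E'
from h import *
for n in("wrist",):
    d=manip.snapshot(n);np.savez(n+"6.npz",**d);im=d["frame"][:,:,::-1]
    cv2.imwrite(f"pics/{n}6.png",cv2.resize(im[0:330,220:440],None,fx=1.8,fy=1.8,interpolation=cv2.INTER_CUBIC))
s=manip.get_state();p=s["ee_pos"];print(s["time"],p,s["wrist_force"].round(2))
a=np.radians(80);print((p[:2]-[.5101,.0541])@[np.cos(a),np.sin(a)],(p[:2]-[.5101,.0541])@[-np.sin(a),np.cos(a)])
E
```

```text
8.3333 [0.50360264 0.01768041 0.02923268] [ 0.16 -2.78 10.71]
-0.03699455274243905 7.445305590586671e-05
```

View pics/wrist6.png

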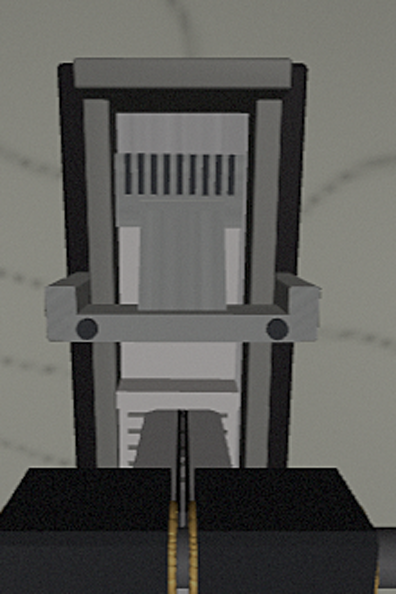

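Emit:
servo_tool(
  rows=[
    [0,0,0,0.001,0,0,-1],
    [0,0,0,0.002,0,0.0002,-1],
    [0,0,0,0.002,0,0,-1],
    [0,0,0,0.002,0,0,-1],
    [0,0,0,0.002,0,0,-1],
    [0,0,0,0.002,0,0,-1],
    [0,0,0,0.001,0,0,-1],
    [0,0,0,0.001,0,0,-1],
    [0,0,0,0,0,0,-1],
  ],
)

```text
time: 9.08
ee_pos: [0.5063, 0.0307, 0.0293]
tcp_rot: [[0.172, 0.985, 0.003], [0.985, -0.172, -0.001], [-0.001, 0.003, -1.0]]
wrist_force: [-0.3, -3.4, 13.8]
gripper_width: -0.0
```

Emit:
servo_tool(
  rows=[
    [0,0,0,0.001,0,0,-1],
    [0,0,0,0.001,0,0,-1],
    [0,0,0,0,0,0,-1],
  ],
)

```text
time: 9.33
ee_pos: [0.5066, 0.0325, 0.0294]
tcp_rot: [[0.172, 0.985, 0.003], [0.985, -0.172, -0.002], [-0.001, 0.003, -1.0]]
wrist_force: [-0.5, -3.5, 14.1]
gripper_width: 0.0008
```

```bash
python3 - <<'E'
from h import *
for n in("wrist",):
    d=manip.snapshot(n);np.savez(n+"7.npz",**d);im=d["frame"][:,:,::-1]
    cv2.imwrite(f"pics/{n}7.png",cv2.resize(im[0:330,220:440],None,fx=1.8,fy=1.8,interpolation=cv2.INTER_CUBIC))
s=manip.get_state();p=s["ee_pos"];print(s["time"],p,s["wrist_force"].round(2))
a=np.radians(80);print((p[:2]-[.5101,.0541])@[np.cos(a),np.sin(a)],(p[:2]-[.5101,.0541])@[-np.sin(a),np.cos(a)])
E
```

```text
9.3833 [0.50663772 0.03249815 0.02935876] [-1.35 -4.16 14.85]
-0.021874885761509782 -0.0003414435683524005
```

View pics/wrist7.png

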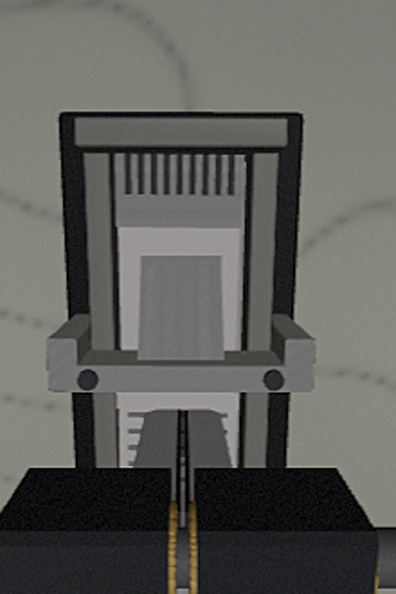

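Emit:
servo_tool(
  rows=[
    [0,0,0,0.001,0,0,-1],
    [0,0,0,0.001,0,0,-1],
    [0,0,0,0,0,0,-1],
  ],
)

```text
time: 9.63
ee_pos: [0.5066, 0.0326, 0.0293]
tcp_rot: [[0.173, 0.985, 0.002], [0.985, -0.173, -0.004], [-0.003, 0.003, -1.0]]
wrist_force: [-0.1, -7.0, 14.5]
gripper_width: 0.0005
```

Emit:
servo_tool(
  rows=[
    [0,0,0,0.001,0,0,-1],
    [0,0,0,0.001,0,0,-1],
    [0,0,0,0,0,0,-1],
  ],
)

```text
time: 9.88
ee_pos: [0.5066, 0.0327, 0.0293]
tcp_rot: [[0.174, 0.985, 0.001], [0.985, -0.174, -0.006], [-0.006, 0.002, -1.0]]
wrist_force: [-0.5, -10.1, 14.8]
gripper_width: -0.0
```

Emit:
servo_tool(
  rows=[
    [0,0,0,-0.002,0,0,-1],
    [0,0,0,-0.001,0,-0.001,-1],
    [0,0,0,0,0,-0.002,-1],
    [0,0,0,0,0,-0.002,-1],
    [0,0,0,0,0,0,-1],
    [0,0,0,0,0,0,-1],
  ],
)

```text
time: 10.38
ee_pos: [0.5066, 0.0326, 0.034]
tcp_rot: [[0.172, 0.985, 0.002], [0.985, -0.172, -0.002], [-0.002, 0.003, -1.0]]
wrist_force: [0.2, -4.4, 9.2]
gripper_width: 0.0003
```

Emit:
servo_tool(
  rows=[
    [0,0,0,-0.0005,0,-0.001,-1],
    [0,0,0,-0.0005,0,-0.001,-1],
    [0,0,0,0,0,-0.001,-1],
    [0,0,0,0,0,0,-1],
    [0,0,0,0,0,0,-1],
  ],
)

```text
time: 10.8
ee_pos: [0.5062, 0.0327, 0.0364]
tcp_rot: [[0.172, 0.985, 0.002], [0.985, -0.172, -0.001], [-0.001, 0.002, -1.0]]
wrist_force: [2.3, -5.4, 6.3]
gripper_width: 0.0003
```

Emit:
servo_tool(
  rows=[
    [0,0,0,-0.0005,0,-0.0005,-1],
    [0,0,0,-0.0005,0,-0.0005,-1],
    [0,0,0,0,0,-0.001,-1],
    [0,0,0,0,0,0,-1],
    [0,0,0,0,0,0,-1],
  ],
)

```text
time: 11.22
ee_pos: [0.5052, 0.0328, 0.038]
tcp_rot: [[0.171, 0.985, 0.0], [0.985, -0.171, -0.0], [0.0, 0.0, -1.0]]
wrist_force: [1.9, -2.6, 2.6]
gripper_width: 0.0008
```

```bash
python3 - <<'E'
from h import *
for n in("wrist",):
    d=manip.snapshot(n);np.savez(n+"8.npz",**d);im=d["frame"][:,:,::-1]
    cv2.imwrite(f"pics/{n}8.png",cv2.resize(im[0:330,220:440],None,fx=1.8,fy=1.8,interpolation=cv2.INTER_CUBIC))
s=manip.get_state();p=s["ee_pos"];print(s["time"],p,s["wrist_force"].round(2))
E
```

```text
11.2667 [0.50514226 0.0328327  0.03799045] [ 2.1  -3.38  2.06]
```

View pics/wrist8.png

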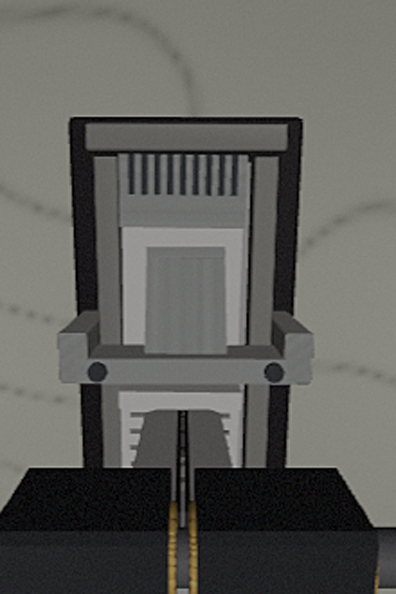

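Emit:
servo_tool(
  rows=[
    [0,0,0,-0.0003,0,-0.001,-1],
    [0,0,0,-0.0003,0,-0.002,-1],
    [0,0,0,0,0,-0.003,-1],
    [0,0,0,0,0,-0.004,-1],
    [0,0,0,0,0,-0.01,-1],
    [0,0,0,0,0,-0.02,-1],
    [0,0,0,0,0,-0.03,-1],
    [0,0,0,0,0,-0.03,-1],
    [0,0,0,0,0,-0.02,-1],
    [0,0,0,0,0,-0.005,-1],
    [0,0,0,0,0,0,-1],
    [0,0,0,0,0,0,-1],
  ],
)

```text
time: 12.27
ee_pos: [0.5044, 0.0322, 0.1628]
tcp_rot: [[0.171, 0.985, -0.0], [0.985, -0.171, -0.0], [-0.0, -0.0, -1.0]]
wrist_force: [-0.3, 0.4, -0.9]
gripper_width: 0.0004
```

```bash
python3 - <<'E'
from h import *
for n in("wrist","scene"):
    d=manip.snapshot(n);np.savez(n+"9.npz",**d);im=d["frame"][:,:,::-1]
    c=im[30:250,260:390] if n=="wrist" else im[130:260,260:420]
    k=2.7 if n=="wrist" else 4.5
    cv2.imwrite(f"pics/{n}9.png",cv2.resize(c,None,fx=k,fy=k,interpolation=cv2.INTER_CUBIC))
s=manip.get_state();p=s["ee_pos"];print(s["time"],p,s["wrist_force"].round(2))
E
```

```text
12.3667 [0.50378194 0.03215112 0.16178743] [ 0.01  0.07 -0.24]
```

View pics/wrist9.png

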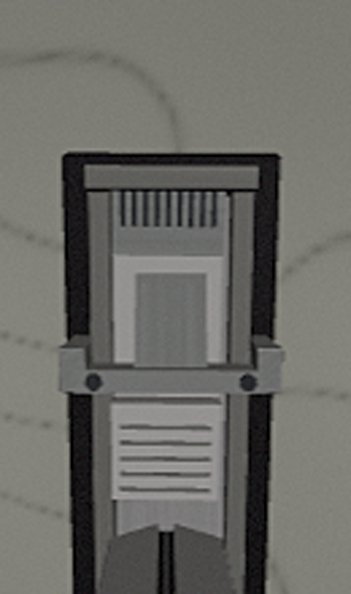

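View pics/scene9.png

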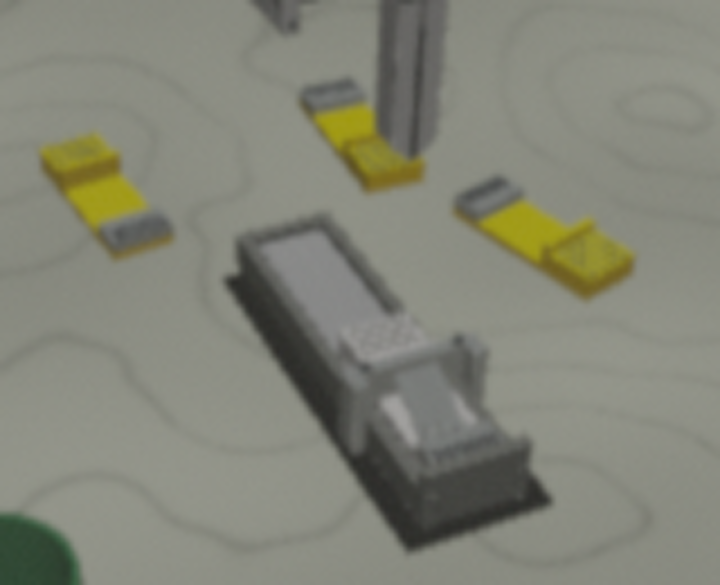

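```bash
python3 - <<'E'
from h import *
d=dict(np.load("wrist9.npz"));im=d["frame"][:,:,::-1]
cv2.imwrite("pics/w9z.png",np.hstack([cv2.resize(im[85:145,280:370],(400,267),interpolation=cv2.INTER_CUBIC),cv2.resize(im[165:225,280:370],(400,267),interpolation=cv2.INTER_CUBIC)]))
a=np.radians(80);o=np.array([.5101,.0541]);E=np.array([[np.cos(a),np.sin(a)],[-np.sin(a),np.cos(a)]])
f=lambda x,y,z:((ray(d,[x,y],z)[0][:2]-o)@E.T*1e3).round(1)
g=im[:,300:335].mean((1,2));print([(i,int(v)) for i,v in enumerate(g) if 88<i<112 or 170<i<226])
for n,z in (("stop",.042),("rib",.044),("padrear",.038),("nose",.036),("gatetop",.052)):
    print(n,[(y,f(321,y,z)[0]) for y in (98,99,100,101,102,103,170,172,174,176,178,180,212,213,214,215,216)])
E
```

```text
[(89, 23), (90, 21), (91, 76), (92, 105), (93, 96), (94, 94), (95, 93), (96, 92), (97, 92), (98, 95), (99, 73), (100, 18), (101, 83), (102, 78), (103, 78), (104, 80), (105, 80), (106, 79), (107, 77), (108, 78), (109, 79), (110, 79), (111, 79), (171, 110), (172, 110), (173, 110), (174, 109), (175, 119), (176, 146), (177, 77), (178, 81), (179, 111), (180, 151), (181, 145), (182, 144), (183, 144), (184, 144), (185, 145), (186, 147), (187, 122), (188, 85), (189, 137), (190, 147), (191, 145), (192, 148), (193, 114), (194, 85), (195, 145), (196, 146), (197, 145), (198, 148), (199, 101), (200, 94), (201, 150), (202, 145), (203, 146), (204, 147), (205, 82), (206, 114), (207, 149), (208, 145), (209, 147), (210, 124), (211, 84), (212, 134), (213, 148), (214, 147), (215, 117), (216, 116), (217, 117), (218, 117), (219, 117), (220, 117), (221, 117), (222, 117), (223, 118), (224, 113), (225, 103)]
stop [(98, np.float64(70.1)), (99, np.float64(69.3)), (100, np.float64(68.4)), (101, np.float64(67.5)), (102, np.float64(66.6)), (103, np.float64(65.8)), (170, np.float64(3.5)), (172, np.float64(1.6)), (
[... 1260 characters left out ...]
oat64(2.7)), (172, np.float64(0.7)), (174, np.float64(-1.3)), (176, np.float64(-3.4)), (178, np.float64(-5.4)), (180, np.float64(-7.4)), (212, np.float64(-40.6)), (213, np.float64(-41.7)), (214, np.float64(-42.7)), (215, np.float64(-43.8)), (216, np.float64(-44.9))]
gatetop [(98, np.float64(69.4)), (99, np.float64(68.5)), (100, np.float64(67.7)), (101, np.float64(66.8)), (102, np.float64(66.0)), (103, np.float64(65.1)), (170, np.float64(5.0)), (172, np.float64(3.1)), (174, np.float64(1.2)), (176, np.float64(-0.7)), (178, np.float64(-2.6)), (180, np.float64(-4.5)), (212, np.float64(-36.0)), (213, np.float64(-37.0)), (214, np.float64(-38.0)), (215, np.float64(-39.0)), (216, np.float64(-40.0))]
```

View pics/w9z.png

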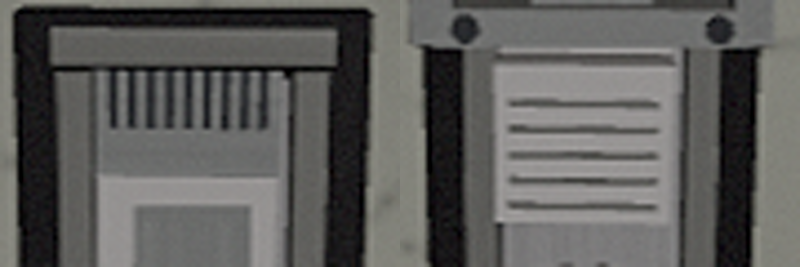

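Emit:
servo_tool(
  rows=[
    [0,0,0,-0.01,0,-0.01,-1],
    [0,0,0,-0.02,0,-0.02,-1],
    [0,0,0,-0.02,0,-0.02,-1],
    [0,0,0,-0.02,0,-0.01,-1],
    [0,0,0,-0.01,0,0,-1],
    [0,0,0,0,0,0,-1],
    [0,0,0,0,0,0,-1],
  ],
)

```text
time: 12.95
ee_pos: [0.4906, -0.0467, 0.2222]
tcp_rot: [[0.172, 0.985, -0.002], [0.985, -0.172, 0.001], [0.0, -0.002, -1.0]]
wrist_force: [-0.0, -0.1, 0.2]
gripper_width: 0.0003
```

```bash
python3 - <<'E'
from h import *
d=manip.snapshot("scene");w=manip.snapshot("wrist");s0=dict(np.load("scene0.npz"))
cv2.imwrite("pics/wA.png",w["frame"][:,:,::-1])
df=np.abs(d["frame"].astype(int)-s0["frame"]).max(2)>40;df[:130]=0
n,l,st,_=cv2.connectedComponentsWithStats(df.astype(np.uint8));print([x.tolist() for x in st[1:] if x[4]>15])
s=manip.get_state();print(s["time"],s["ee_pos"],s["wrist_force"].round(2))
E
```

```text
[[331, 180, 7, 6, 19], [337, 202, 18, 8, 78]]
13.05 [ 0.4907588  -0.04529282  0.222047  ] [-0.1  -0.11 -0.83]
```

View pics/wA.png

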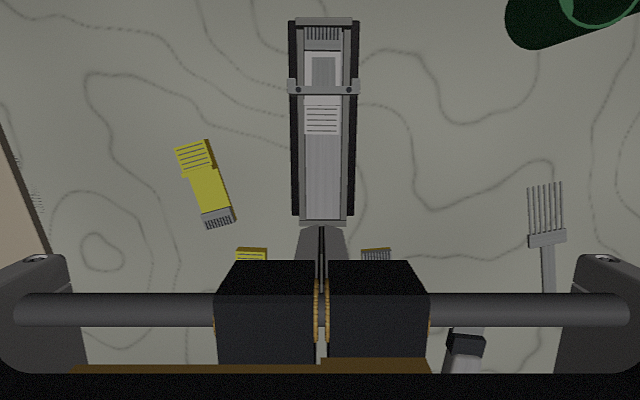

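The carrier is home: the nose meets the stop at (323,26) and the pad sits just behind the gate at (322,118). Compared with the start, the scene picture has changed only inside the dock.

```bash
python3 -c "
from plant import manip
print(manip.job_done())"
```

```text
the job is handed in; nothing more can be done
None
```

The blade carrier is docked fully home against the end stop, and I handed the job in at about 13 s of the 37 s allowed. I chose the white carrier with the steel nose, lying in the dock channel. The three yellow carriers on the bench have the same shape but the wrong colour.

**What I did:** With closed fingertips on the thumb pad, I pressed the carrier down about 8 mm (about 14 N). Keeping it pressed, I slid it about 94 mm forward under the gate and the leaf spring. At the end stop it stopped moving and the forward force rose to about 10 N. I eased off, let it rise with the bed, then lifted straight up and moved clear.

**Last checks:**
- **Carrier position:** The rib's front edge measured 5.3 mm before the gate (5 mm expected). The pad's rear edge was at dock x = -42.7 mm (-43 mm expected), and the nose front about 0.3 mm short of the stop face. These differences are smaller than the 2 mm camera calibration error.
- **Bed:** The fingertips were at 38 mm height as the press force faded, which matches the bed fully up.
- **Robot:** The wrist force was within noise of zero and the fingers were well above the dock.
- **Surroundings:** A before-and-after comparison of the scene picture showed changes only inside the dock.

During release the carrier shifted about 1.5 mm sideways within its channel. None of the checks failed.

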